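# Lock the safety cutter and put it away in the yellow tilt-out bin

## Task

First tip the yellow tilt-out bin fully forward. Then pick up the orange safety cutter, lock it by pushing its red end button all the way in against the round steel bench post, and put it down inside the open yellow bin. Finally push the yellow bin back until it clicks fully shut, leaving the other bins closed and everything else on the bench where it stands.

Things in the scene. Friction and masses are not known exactly. Their poses are not given: they have to be found in the camera images.
- yellow_hinge (a point): the yellow unit's pivot: middle of the lower front edge, 35 mm above the table; x points into the case (away from the robot), y along the pivot, z up; does not move as the bin tips. A tilt-out bin unit: grey case 142 mm wide (its y), 140 mm high, reaching from 12 to 100 mm behind the pivot (x), standing on the rack board (top 25 mm above the table), with a yellow bin that fills its front and a plate of the same colour on its roof
- yellow_bin (a joint): tilt of the yellow bin in rad: 0 = shut and latched, 0.95 = tipped fully forward (top towards the robot), its stop. A spring catch under the case's roof clicks: it takes about 6 N at the handle to pull out of it and about 10 N to push back into it, and an unlatched bin rests against it at about 0.14. Empty, tipped beyond about 0.35 rad it falls open by its own weight and stays there; nearer than that it falls back to rest against the catch.
- blue_hinge (a point): the blue unit's pivot: middle of the lower front edge, 35 mm above the table; x points into the case (away from the robot), y along the pivot, z up; does not move as the bin tips. A tilt-out bin unit: grey case 142 mm wide (its y), 140 mm high, reaching from 12 to 100 mm behind the pivot (x), standing on the rack board (top 25 mm above the table), with a blue bin that fills its front and a plate of the same colour on its roof
- blue_bin (a joint): tilt of the blue bin in rad: 0 = shut and latched, 0.95 = tipped fully forward (top towards the robot), its stop. Same catch; to be left shut.
- white_hinge (a point): the white unit's pivot: middle of the lower front edge, 35 mm above the table; x points into the case (away from the robot), y along the pivot, z up; does not move as the bin tips. A tilt-out bin unit: grey case 142 mm wide (its y), 140 mm high, reaching from 12 to 100 mm behind the pivot (x), standing on the rack board (top 25 mm above the table), with a white bin that fills its front and a plate of the same colour on its roof
- white_bin (a joint): tilt of the white bin in rad: 0 = shut and latched, 0.95 = tipped fully forward (top towards the robot), its stop. Same catch; to be left shut.
- yellow_handle (a point): middle of the yellow bin's handle, a dark round bar 10 mm thick, 80 mm long (y), joined to the bin's front panel at both ends; moves with the bin. Bin shut: 51 mm in front of the pivot and 105 mm above it, 45 mm off the panel; the 40 mm gap behind the bar is open from above. The panel's top edge is 120 mm above the pivot, its outer face 6 mm in front of it
- yellow_floor (a point): middle of the yellow bin's inner floor (axes as the pivot's when shut), 40 mm behind the pivot, 4 mm above it; moves with the bin. Floor 80 (x) x 124 mm (y), side and back walls 50 mm high. A catch tab reaches 18 mm in behind the front panel's top edge, 42 to 62 mm from the middle at its +y end. Fully tipped, the bin is a V trough open in front of the case; a thing put in slides down to the pivot
- cutter_mid (a point): centre (15 mm above its underside) of an orange safety cutter lying on the table: body 90 long (x) x 26 wide (y) x 30 mm high, 0.15 kg; the red locking button sticks out 16 mm at its +x end (tip 61 mm from this point, 16 mm thick)
- cutter_button (a joint): how far the red button is pushed in, m: starts near 0, 0.010 = fully in (still sticks out 6 mm). Takes about 5 N all the way and stays where it is pushed
- post: round steel bench post fixed to the table, 60 mm diameter, 50 mm high; origin at the centre of its foot. May be pushed against from any side
- glue: white glue bottle with orange cap, 56 mm diameter, 170 mm high, upright; origin at the centre of its underside. Loose; to be left alone
- tin: yellow tin, 72 mm diameter, 110 mm high, upright; origin at the centre of its underside. Loose; to be left alone
- cup: green cup of pens, 72 mm diameter, 95 mm high (pens to 150); origin at the centre of its underside. Loose; to be left alone
- stapler: dark stapler, 140 (x) x 36 x 54 mm high; origin at the centre of its underside. Loose; to be left alone
- dispenser: purple tape dispenser, 130 (x) x 55 x 86 mm high; origin at the centre of its underside. Loose; to be left alone
- staples: cardboard box with a red band, 100 (x) x 60 x 45 mm high; origin at the centre of its underside. Loose; to be left alone
- roll: roll of brown tape lying flat, 76 mm diameter, 45 mm high; origin at the centre of its underside. Loose; to be left alone
There are look-alikes about, which are no part of the job. Leave any green look-alike of the post alone.

How it is judged:
On the way, in this order (a step that is already met when the one before it is completed fails the run):
1. the yellow bin is tipped fully forward (beyond 0.8 rad) (value of joint yellow_bin above 0.8 rad), for 0.2 s.
2. the cutter's button is pushed in (more than 7.5 mm) against the post (value of joint cutter_button above 0.0075 m and contact force between cutter_button and post above 1 N), for 0.02 s.
3. the cutter lies inside the open yellow bin (value of joint yellow_bin above 0.6 rad and x of cutter_mid in the frame of yellow_floor between -0.045 and 0.045 m and y of cutter_mid in the frame of yellow_floor between -0.06 and 0.06 m and z of cutter_mid in the frame of yellow_floor between 0 and 0.05 m), for 0.2 s.
At the end, for the whole second after the job is handed in: Yellow bin latched shut (tilt under 0.03 rad), still, the cutter inside it (centre over its floor, under 50 mm up) with its button in by more than 7.5 mm; blue and white bins shut (under 0.03 rad); every bystander within 30 mm of where it stood (value of joint each of yellow_bin, blue_bin, white_bin below 0.03 rad and value of joint cutter_button above 0.0075 m and x of cutter_mid in the frame of yellow_floor between -0.045 and 0.045 m and y of cutter_mid in the frame of yellow_floor between -0.06 and 0.06 m and z of cutter_mid in the frame of yellow_floor between 0 and 0.05 m and velocity of joint yellow_bin below 0.05 rad/s and distance of each of glue, tin, cup, stapler, dispenser, staples, roll from where it was at the start of the episode below 0.03 m); the robot touches nothing.
It fails at once if the blue or the white bin is pulled open (beyond 0.1 rad) (value of joint any of blue_bin, white_bin above 0.1 rad).
It fails at once if a bystander is shifted by more than 30 mm or knocked over (distance of any of glue, tin, cup, stapler, dispenser, staples, roll from where it was at the start of the episode above 0.03 m or angle between any of glue, tin, cup, stapler, dispenser, staples, roll's own z axis and vertical above 0.5 rad).
It also fails if it takes over 72 s, if anything falls off the work surface, if the arm or the gripper's body presses on something with over 40 N, if the wrist force passes 120 N, or if a joint passes its speed limit or range.

## Robot

A 6-joint arm with a two-finger parallel gripper is mounted at the origin on the work surface. World frame = base frame: x ahead of the robot, y to its left, z up, the work surface at z = 0. Lengths are in m, angles in rad, forces in N, time in s.
With the tool pointing down it reaches from about 0.425 to 0.95 m from the base axis. Payload 14.7 kg.
Tool frame: the origin (TCP) lies midway between the tips of the shut fingers; the grasp point (between the pads) lies 19 mm behind it; z points along the fingers, y is the line along which they close (so a half turn about z gives the same grasp; the last joint's range is limited). The gripper opens to 85 mm and grips with 20 to 120 N. Pads are 22 mm wide; open, the fingers measure 114 mm over their backs; the gripper's body (76 mm by 85 mm) begins 54 mm behind the grasp point. The pads swing forward as they close: fully open they stand 13 mm farther back than shut.
Start: joints at [1.278, 0.48, 1.596, -0, 1.065, -0.047], TCP at [0.158, 0.63, 0.231] pointing down, gripper open.
Joint ranges: [-2.75, 2.75], [-0.82, 2.05], [0.23, 2.67], [-1.56, 4.7], [0.09, 2.69], [-2.92, 2.92]. Speed limits (rad/s): [1.89, 1.89, 2.39, 3.01, 3.01, 3.01].

## Interface

Orientations are given as [roll, pitch, yaw] about the fixed x, y, z axes, in that order (R = Rz(yaw) Ry(pitch) Rx(roll)).
In Python, from bench import robot, imaging gives the robot as it stands.
- The arm moves only by the tool move_arm, never from a script. Its argument "series" is a list of rows, each a list of 3 entries, a list of its own where there are three numbers: the finger opening in mm, from 0 to 85.4, then the shift along the tool's x, y, z in mm, then the turn about the tool's z in degrees. In form: [[claw, [x, y, z], turn], ...]. A call has 1 to 5 rows; each row shifts and turns the commanded pose from where the row before left it, along the tool's axes as they then stand; what a row does not reach is not made up. A row lasts 1/10 s, in which the tool goes at most 50 mm and 8.59 degrees, less where a joint would pass 70% of its speed; a pose out of reach is approached as far as the arm can. A call is refused whole if a number of a shift passes 50 or a number of a turn 8.59, either way. A call with a gripper value outside its range is refused whole. The fingers move at their own pace and stop on an object; "force" is the grip in N (left out, the last holds). Time passes only in rows, so rows that do not move let the fingers close. It gives the time, the measured TCP pose, the force, the opening and the grip force at its end, in the units of the state.
- robot.state(): the state, without advancing time (a new reading comes with each control period).
- imaging.camera(name): name is "scene" or "side" or "wrist"; returns a dict with "frame" (420x560x3 uint8, blue, green, red), "z_map" (420x560 float32, m along the optical axis (not along the pixel's ray), 0 where there is no reading), "vfov" (degrees; the focal length in pixels is half the picture's height over the tangent of half this angle, whatever the lens; pixels are square), "cx", "cy" (the principal point, pixels), "k1" (the pictures are not rectified: a ray, as slopes to the right and down, at radius r is drawn at 1 + k1 r^2 times it, then the intrinsics apply), "world_from_camera" (4x4, takes a point from camera to world coordinates); the wrist camera has in their place "hand_eye" (4x4, takes a point from camera to tool coordinates, whose origin is the TCP and whose axes are the flange's). Camera axes: x right, y down, z forward; pixel columns grow to the right and rows downward; lengths in m; the calibration is good to about 2 mm. A picture is of the moment at which its call begins: read the wrist's pose just before it.
- robot.hand_in(): hands the job in; it is judged then, once.
The state is a dict: "t": time; "joint_pos": joint angles; "joint_vel": joint speeds; "joint_torque": joint torques, N m; "position": TCP position; "tool_rot": TCP orientation; "wrist_force": force on the tool from outside, world axes, zero at the start; "moment": the same for the moment, N m; "finger_gap": finger opening in m; "grip_force": force on a finger pad.
Only numpy, scipy, OpenCV 4.12 (cv2) and the standard library are available. Lean on these libraries where they do the work, as an engineer would, in place of code of your own. Each camera call takes 0.05 s, during which the arm holds its last target. There are 200 camera calls.

## Working session

There is one attempt and no reset: what is moved stays moved. The work goes in short steps, Python scripts to look and compute and a tool call to move; the robot and the scene stay as the last step left them, time stands still between calls to the robot, and variables do not carry over. Pictures are saved under pics/ and viewed, at most 10 in all, crops included, and the job is handed in when it is done.

Besides the shell and the picture viewer there is one more tool, called after "Call:" as name(argument=value, ...) on one line, values as JSON. move_arm: Moves the arm, as the interface text tells. Its arguments: {"type":"object","properties":{"series":{"type":"array"},"force":{"type":"number"}},"required":["series"]}

```bash
mkdir -p pics; ls
cat > h.py <<'E'
import numpy as np, cv2
from scipy.spatial.transform import Rotation as R
from bench import robot, imaging
def grab(n):
    s=robot.state(); c=imaging.camera(n)
    if n=="wrist":
        T=np.eye(4); T[:3,3]=s["position"]; 
        T[:3,:3]=R.from_euler("xyz",s["tool_rot"]).as_matrix()
        c["world_from_camera"]=T@np.array(c["hand_eye"])
    return c
def slopes(c,uv):
    f=210/np.tan(np.radians(c["vfov"])/2)
    d=(np.atleast_2d(uv).astype(float)-[c["cx"],c["cy"]])/f
    p=d.copy()
    for _ in range(30): p=d/(1+c["k1"]*(p**2).sum(1,keepdims=True))
    return p
def rays(c,uv):
    p=slopes(c,uv); T=np.array(c["world_from_camera"])
    return T[:3,3], np.c_[p,np.ones(len(p))]@T[:3,:3].T
def plane(c,uv,z):
    o,d=rays(c,uv); return o+d*((z-o[2])/d[:,2])[:,None]
def cloud(c):
    v,u=np.mgrid[:420,:560]; o,d=rays(c,np.c_[u.ravel(),v.ravel()])
    P=o+d*c["z_map"].reshape(-1,1); P[c["z_map"].ravel()==0]=np.nan
    return P.reshape(420,560,3)
E
python3 - <<'E'
from h import *
for n in ["scene","side","wrist"]:
    c=grab(n); cv2.imwrite(f"pics/{n}0.png",c["frame"]); np.save(f"{n}0.npy",cloud(c)); 
    print(n,np.round(c["world_from_camera"],3).tolist(),c["vfov"])
s=robot.state(); print(s)
E
```

```text
pics
scene [[0.996, 0.065, -0.057, 0.573], [0.087, -0.757, 0.647, -0.909], [-0.001, -0.65, -0.76, 1.18], [0.0, 0.0, 0.0, 1.0]] 44.60805935576256
side [[0.861, -0.334, 0.383, -0.07], [-0.508, -0.573, 0.643, -0.915], [0.005, -0.749, -0.663, 1.057], [0.0, 0.0, 0.0, 1.0]] 44.495157976893985
wrist [[0.244, 0.929, 0.278, 0.087], [0.97, -0.233, -0.071, 0.648], [-0.001, 0.287, -0.958, 0.373], [0.0, 0.0, 0.0, 1.0]] 65.55309495152908
{'t': 0.15, 'joint_pos': array([ 1.27838438e+00,  4.80694518e-01,  1.59674340e+00, -1.94204208e-05,
        1.06509868e+00, -4.66092413e-02]), 'joint_vel': array([-0.00023087, -0.00216649, -0.00193933,  0.00185812,  0.00042106,
       -0.00061241]), 'joint_torque': array([ 7.57992038e-04, -9.51154876e+01, -4.30456138e+01, -9.39853840e-05,
        8.02653492e-03,  6.41348734e-07]), 'position': array([0.15806658, 0.63015649, 0.23081013]), 'tool_rot': array([-3.14064895e+00, -2.70180868e-05,  2.89579935e+00]), 'wrist_force': array([-0.68145122,  0.81363591, -0.00868385]), 'moment': array([-0.02647823, -0.03113723, -0.00255481]), 'grip_force': 0.0, 'finger_gap': 0.08563901795571514}
```

View pics/scene0.png

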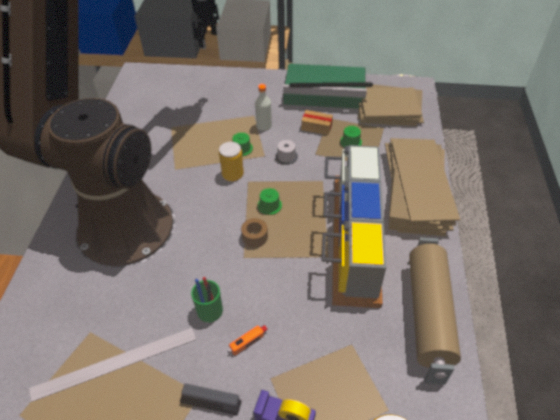

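View pics/side0.png

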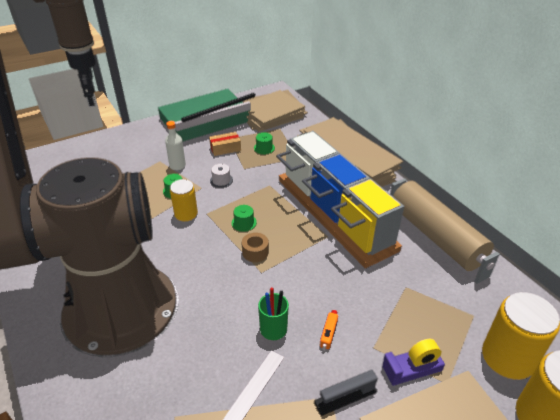

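The scene view shows the bin rack at about (360,220), with yellow nearest the camera. The handles face left, towards the robot. The cutter is at (248,338) with its red tip at (265,329), and the steel post is at (287,152). The green stubs are the look-alikes.

Run:
```python
from h import *
def comps(n,lo,hi,box,name,amin=15):
    im=cv2.imread(f"pics/{n}0.png"); hsv=cv2.cvtColor(im,cv2.COLOR_BGR2HSV)
    m=cv2.inRange(hsv,lo,hi); x0,y0,x1,y1=box; k=np.zeros_like(m); k[y0:y1,x0:x1]=m[y0:y1,x0:x1]
    P=np.load(f"{n}0.npy"); N,L,S,C=cv2.connectedComponentsWithStats(k)
    for i in range(1,N):
        if S[i,4]<amin: continue
        q=P[L==i]; q=q[~np.isnan(q[:,0])]
        zt=np.percentile(q[:,2],95); t=q[q[:,2]>zt-.012]
        r=cv2.minAreaRect((t[:,:2]*1000).astype(np.float32))
        print(n,name,S[i].tolist(),"med",np.round(np.median(q,0),3),"ztop",round(zt,3),"rect",[np.round(a,1) for a in r])
for n,b in [("scene",(220,310,290,360)),("side",(310,300,345,355))]:
    comps(n,(0,120,90),(18,255,255),b,"cutter+btn"); comps(n,(0,120,60),(5,255,255),b,"red",4); comps(n,(6,120,60),(20,255,255),b,"orange")
for n,b in [("scene",(335,215,390,300)),("side",(340,170,402,255))]: comps(n,(22,120,60),(35,255,255),b,"yellow",60)
comps("scene",(100,120,60),(125,255,255),(335,170,390,230),"blue",60)
for n,b in [("scene",(270,135,302,168)),("side",(205,160,235,190))]:
    P=np.load(f"{n}0.npy"); q=P[b[1]:b[3],b[0]:b[2]].reshape(-1,3); q=q[(q[:,2]>.04)&(q[:,2]<.06)]
    print("post",len(q),cv2.minAreaRect((q[:,:2]*1000).astype(np.float32)),np.median(q[:,2]))
# obstacles
for nm,b in dict(cup=(190,270,225,325),stapler=(178,382,245,415),disp=(250,388,320,420),roll=(238,215,272,248),tin=(215,140,245,182),glue=(252,82,275,133),staples=(300,108,335,135)).items():
    P=np.load("scene0.npy"); q=P[b[1]:b[3],b[0]:b[2]].reshape(-1,3); q=q[(q[:,2]>.02)]
    r=cv2.minAreaRect((q[:,:2]*1000).astype(np.float32)); print(nm,[np.round(a) for a in r],q[:,2].max().round(3))
# handle region: points in front of the bins at z .13-.15
P=np.load("scene0.npy")[210:300,310:350].reshape(-1,3); q=P[(P[:,2]>.11)]
i=np.argsort(q[:,0])[:60]; print("handle",np.round(q[i[::3]],3).tolist())
```

```text
scene cutter+btn [229, 326, 38, 29, 426] med [ 0.414 -0.341  0.028] ztop 0.032 rect [array([ 416.7, -336.4]), array([102.2,  26.8]), np.float64(42.3)]
scene red [261, 326, 6, 6, 21] med [ 0.452 -0.306  0.02 ] ztop 0.024 rect [array([ 451.3, -306.6]), array([12.2,  9.6]), np.float64(12.4)]
scene orange [229, 326, 35, 29, 405] med [ 0.412 -0.342  0.028] ztop 0.032 rect [array([ 412.8, -339.9]), array([91.6, 26.8]), np.float64(42.3)]
side cutter+btn [320, 310, 18, 39, 382] med [ 0.41  -0.341  0.028] ztop 0.032 rect [array([ 417.3, -332.3]), array([105.2,  26.2]), np.float64(43.0)]
side red [332, 310, 5, 4, 14] med [ 0.454 -0.3    0.021] ztop 0.024 rect [array([ 453.3, -300.1]), array([ 8.6, 11.2]), np.float64(39.0)]
side orange [320, 312, 18, 37, 368] med [ 0.409 -0.342  0.028] ztop 0.032 rect [array([ 414.4, -335. ]), array([97.3, 26.2]), np.float64(43.0)]
scene yellow [351, 222, 33, 43, 1272] med [ 0.694 -0.13   0.167] ztop 0.17 rect [array([ 693.6, -126.7]), array([ 76.9, 133.3]), np.float64(1.3)]
scene yellow [339, 225, 10, 67, 502] med [ 0.642 -0.13   0.075] ztop 0.155 rect [array(
[... 1178 characters left out ...]

tin [array([288., 281.]), array([152.,  71.]), np.float64(80.0)] 0.116
glue [array([355., 484.]), array([55., 45.]), np.float64(14.0)] 0.177
staples [array([540., 501.]), array([ 73., 101.]), np.float64(80.0)] 0.052
handle [[0.58, -0.01, 0.144], [0.581, -0.022, 0.145], [0.581, -0.135, 0.142], [0.581, -0.088, 0.143], [0.582, -0.144, 0.14], [0.582, -0.098, 0.143], [0.582, -0.15, 0.137], [0.582, -0.106, 0.141], [0.582, -0.168, 0.148], [0.583, -0.114, 0.139], [0.583, -0.172, 0.141], [0.583, -0.017, 0.148], [0.583, -0.127, 0.139], [0.584, -0.025, 0.145], [0.584, -0.085, 0.144], [0.584, -0.031, 0.143], [0.584, -0.147, 0.146], [0.584, -0.102, 0.148], [0.585, -0.099, 0.141], [0.585, -0.109, 0.145]]
```

```bash
cat >> h.py <<'E'
def plan(targets,claw,step=40,start=None,dturn=8.5):
    """targets: list of (x,y,z,yawdeg); print rows grouped in fives"""
    s=robot.state()
    p=np.array(s["position"])*1000; a=np.degrees(s["tool_rot"][2]); rows=[]
    if start is not None: p=np.array(start[:3])*1000.; a=start[3]
    for t in targets:
        g=np.array(t[:3])*1000; da=(t[3]-a)
        n=int(np.ceil(max(np.linalg.norm(g-p)/step,abs(da)/dturn,1)))
        p0,a0=p.copy(),a
        for i in range(1,n+1):
            w=p0+(g-p0)*i/n; aw=a0+da*i/n
            c,q=np.cos(np.radians(a)),np.sin(np.radians(a)); d=w-p
            l=np.round([d[0]*c+d[1]*q, d[0]*q-d[1]*c, -d[2]]); tr=round(-(aw-a),1)
            rows.append([claw,[int(v) for v in l],tr])
            p=p+np.array([l[0]*c+l[1]*q,l[0]*q-l[1]*c,-l[2]]); a-=tr
    for i in range(0,len(rows),5): print(str(rows[i:i+5]).replace(" ",""))
    print("end",np.round(p),round(a,1))
E
python3 - <<'E'
from h import *
im=cv2.imread("pics/scene0.png"); P=np.load("scene0.npy")
for b in [(255,185,285,216),(230,130,254,156),(340,122,365,148)]:
    q=P[b[1]:b[3],b[0]:b[2]].reshape(-1,3); q=q[(q[:,2]>.035)&(q[:,2]<.06)]
    print("green",np.round(cv2.minAreaRect((q[:,:2]*1000).astype(np.float32))[:2]),q[:,2].max())
plan([(.45,.30,.25,90),(.612,-.13,.23,1.3),(.612,-.13,.17,1.3)],0)
E
```

```text
green [[416. 118.]
 [ 60.  60.]] 0.05682438473636453
green [[294. 367.]
 [ 57.  60.]] 0.0595624678574187
green [[662. 432.]
 [ 66.  58.]] 0.05745907100552583
[[0,[-30,-21,-2],np.float64(6.3)],[0,[-33,-17,-1],np.float64(6.4)],[0,[-34,-14,-2],np.float64(6.3)],[0,[-35,-9,-1],np.float64(6.3)],[0,[-36,-6,-2],np.float64(6.3)]]
[[0,[-37,-2,-2],np.float64(6.4)],[0,[-37,2,-1],np.float64(6.3)],[0,[-36,7,-2],np.float64(6.3)],[0,[-35,10,-1],np.float64(6.3)],[0,[-34,14,-2],np.float64(6.4)]]
[[0,[-32,18,-2],np.float64(6.3)],[0,[-31,21,-1],np.float64(6.3)],[0,[-36,13,2],np.float64(7.4)],[0,[-34,18,1],np.float64(7.4)],[0,[-31,23,2],np.float64(7.4)]]
[[0,[-28,25,2],np.float64(7.4)],[0,[-24,30,1],np.float64(7.4)],[0,[-21,32,2],np.float64(7.4)],[0,[-16,35,2],np.float64(7.4)],[0,[-11,36,1],np.float64(7.3)]]
[[0,[-7,38,2],np.float64(7.4)],[0,[-2,38,2],np.float64(7.4)],[0,[3,38,1],np.float64(7.4)],[0,[8,38,2],np.float64(7.4)],[0,[0,0,30],np.float64(0.0)]]
[[0,[0,0,30],np.float64(0.0)]]
end [ 612. -130.  170.] 1.3
```

Call:
move_arm(series=[[0,[-30,-21,-2],6.3],[0,[-33,-17,-1],6.4],[0,[-34,-14,-2],6.3],[0,[-35,-9,-1],6.3],[0,[-36,-6,-2],6.3]])

```text
t: 0.65
position: [0.2803, 0.4922, 0.2391]
tool_rot: [-3.141, 0.0, 2.34]
wrist_force: [-0.6, 1.2, 0.2]
finger_gap: 0.012
grip_force: 0.0
```

Call:
move_arm(series=[[0,[-37,-2,-2],6.4],[0,[-37,2,-1],6.3],[0,[-36,7,-2],6.3],[0,[-35,10,-1],6.3],[0,[-34,14,-2],6.4]])

```text
t: 1.15
position: [0.4022, 0.3543, 0.2472]
tool_rot: [-3.141, 0.0, 1.786]
wrist_force: [0.4, 0.5, -0.4]
finger_gap: 0.0003
grip_force: 0.0
```

Call:
move_arm(series=[[0,[-32,18,-2],6.3],[0,[-31,21,-1],6.3],[0,[-36,13,2],7.4],[0,[-34,18,1],7.4],[0,[-31,23,2],7.4]])

```text
t: 1.65
position: [0.4914, 0.1905, 0.2452]
tool_rot: [-3.142, 0.0, 1.178]
wrist_force: [0.5, 0.7, 0.1]
finger_gap: 0.0001
grip_force: 0.0
```

Call:
move_arm(series=[[0,[-28,25,2],7.4],[0,[-24,30,1],7.4],[0,[-21,32,2],7.4],[0,[-16,35,2],7.4],[0,[-11,36,1],7.3]])

```text
t: 2.15
position: [0.5585, 0.0123, 0.2371]
tool_rot: [-3.141, 0.0, 0.534]
wrist_force: [1.2, 0.4, -0.8]
finger_gap: -0.0001
grip_force: 0.0
```

Call:
move_arm(series=[[0,[-7,38,2],7.4],[0,[-2,38,2],7.4],[0,[3,38,1],7.4],[0,[8,38,2],7.4],[0,[0,0,0],0]])

```text
t: 2.65
position: [0.6135, -0.1341, 0.2297]
tool_rot: [3.141, -0.0, 0.015]
wrist_force: [0.5, 0.6, 0.3]
finger_gap: 0.0
grip_force: 0.0
```

Call:
move_arm(series=[[0,[-1,0,40],0],[0,[0,0,40],0],[0,[0,0,20],0],[0,[0,0,12],0],[0,[0,0,0],0]])

```text
t: 3.15
position: [0.6104, -0.1295, 0.1169]
tool_rot: [-3.141, 0.002, 0.023]
wrist_force: [0.3, -0.8, 0.4]
finger_gap: 0.0001
grip_force: 0.0
```

Call:
move_arm(series=[[0,[-9,0,0],0],[0,[-7,0,3],0],[0,[-7,0,4],0],[0,[-7,0,4],0],[0,[-7,0,5],0]])

```text
t: 3.65
position: [0.5742, -0.131, 0.1031]
tool_rot: [3.141, -0.002, 0.023]
wrist_force: [2.0, -1.7, -1.6]
finger_gap: 0.0
grip_force: 1.2
```

Call:
move_arm(series=[[0,[-7,0,5],0],[0,[-7,0,5],0],[0,[-6,0,2],0],[0,[-6,0,0],0],[0,[0,0,0],0]])

```text
t: 4.15
position: [0.557, -0.1326, 0.0911]
tool_rot: [3.138, -0.016, 0.022]
wrist_force: [50.8, 2.4, -36.6]
finger_gap: -0.0001
grip_force: 25.4
```

Run:
```python
from h import *
c=grab("scene"); cv2.imwrite("pics/s1.png",cv2.resize(c["frame"][180:320,250:430],None,fx=4,fy=4))
```

```text
(no output)
```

View pics/s1.png

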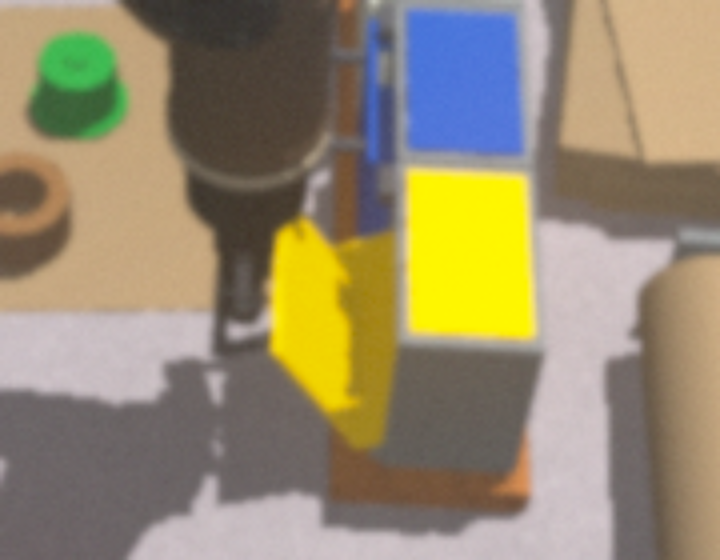

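Call:
move_arm(series=[[0,[4,0,0],0],[0,[4,0,-4],0],[0,[3,0,-6],0],[0,[2,0,-8],0],[0,[0,0,-8],0]])

```text
t: 4.7
position: [0.5608, -0.131, 0.1167]
tool_rot: [-3.141, 0.001, 0.023]
wrist_force: [-1.1, -0.3, 0.1]
finger_gap: -0.0002
grip_force: 0.1
```

Call:
move_arm(series=[[0,[0,0,-15],0],[0,[0,0,-20],0],[0,[0,0,-30],0],[0,[-20,0,-30],0],[0,[-20,0,-10],0]])

```text
t: 5.2
position: [0.5217, -0.1323, 0.2243]
tool_rot: [3.14, -0.003, 0.023]
wrist_force: [-1.4, -0.2, -0.4]
finger_gap: 0.0002
grip_force: 0.0
```

Run:
```python
from h import *
for n in ["scene","side"]:
    c=grab(n); P=cloud(c); hsv=cv2.cvtColor(c["frame"],cv2.COLOR_BGR2HSV)
    m=cv2.inRange(hsv,(20,110,40),(36,255,255))>0
    q=P[m]; q=q[(q[:,0]>.48)&(q[:,0]<.645)&(q[:,1]<-.05)&(q[:,1]>-.21)&(q[:,2]>.02)]
    i=np.argmin(q[:,0]); print(n,len(q),"front-most",np.round(q[np.argsort(q[:,0])[:5]],3).tolist(), q[:,2].max())
    cv2.imwrite(f"pics/{n}2.png",cv2.resize(c["frame"][150:320,230:430],None,fx=4,fy=3.5))
plan([(.413,-.339,.20,42.5),(.413,-.339,.06,42.5)],60)
```

```text
scene 1705 front-most [[0.544, -0.091, 0.095], [0.544, -0.093, 0.094], [0.544, -0.098, 0.096], [0.546, -0.096, 0.111], [0.547, -0.169, 0.098]] 0.12502616301209968
side 996 front-most [[0.542, -0.077, 0.111], [0.543, -0.065, 0.109], [0.543, -0.07, 0.112], [0.544, -0.084, 0.109], [0.544, -0.122, 0.11]] 0.12348508503331557
[[60,[-19,34,4],np.float64(-6.9)],[60,[-22,32,4],np.float64(-6.8)],[60,[-26,28,4],np.float64(-6.9)],[60,[-30,26,4],np.float64(-6.9)],[60,[-32,22,4],np.float64(-6.8)]]
[[60,[-34,17,3],np.float64(-6.9)],[60,[0,0,35],np.float64(0.0)],[60,[0,0,35],np.float64(0.0)],[60,[0,0,35],np.float64(0.0)],[60,[0,0,35],np.float64(0.0)]]
end [ 413. -339.   60.] 42.5
```

Call:
move_arm(series=[[60,[-19,34,4],-6.9],[60,[-22,32,4],-6.8],[60,[-26,28,4],-6.9],[60,[-30,26,4],-6.9],[60,[-32,22,4],-6.8]])

```text
t: 5.8
position: [0.4316, -0.3063, 0.2011]
tool_rot: [-3.141, 0.0, 0.627]
wrist_force: [0.7, 0.1, 0.1]
finger_gap: 0.06
grip_force: 0.0
```

Call:
move_arm(series=[[60,[-34,17,3],-6.9],[60,[0,0,0],0],[60,[0,0,0],0]])

```text
t: 6.1
position: [0.4142, -0.3391, 0.198]
tool_rot: [-3.141, -0.0, 0.739]
wrist_force: [-0.2, 0.7, -0.5]
finger_gap: 0.0601
grip_force: 0.0
```

Run:
```python
from h import *
c=grab("wrist"); P=cloud(c); hsv=cv2.cvtColor(c["frame"],cv2.COLOR_BGR2HSV)
m=cv2.inRange(hsv,(0,120,70),(20,255,255))>0
q=P[m]; q=q[(q[:,2]<.05)&(q[:,2]>-.01)]; t=q[(abs(q[:,0]-.413)<.09)&(abs(q[:,1]+.339)<.09)]
print(len(q),len(t),np.percentile(t[:,2],[5,50,95])); tt=t[t[:,2]>.024]
print(cv2.minAreaRect((tt[:,:2]*1000).astype(np.float32)))
cv2.imwrite("pics/w3.png",c["frame"]); s=robot.state(); print(s["position"],s["tool_rot"])
```

```text
2295 2286 [0.02119979 0.02902604 0.03066709]
((412.4684753417969, -337.4330749511719), (89.28247833251953, 25.41078758239746), 41.519744873046875)
[ 0.41462906 -0.33842735  0.19811144] [-3.14089164e+00 -1.44547563e-04  7.39633898e-01]
```

View pics/w3.png

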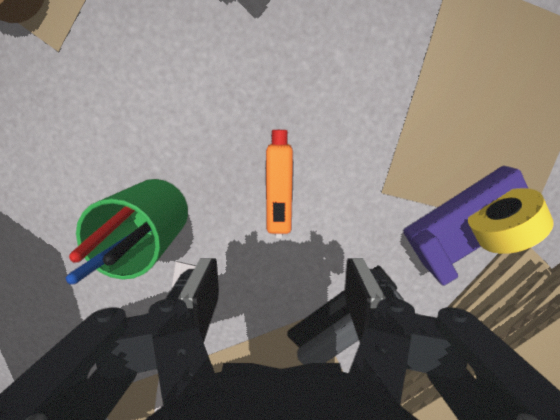

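View pics/side2.png

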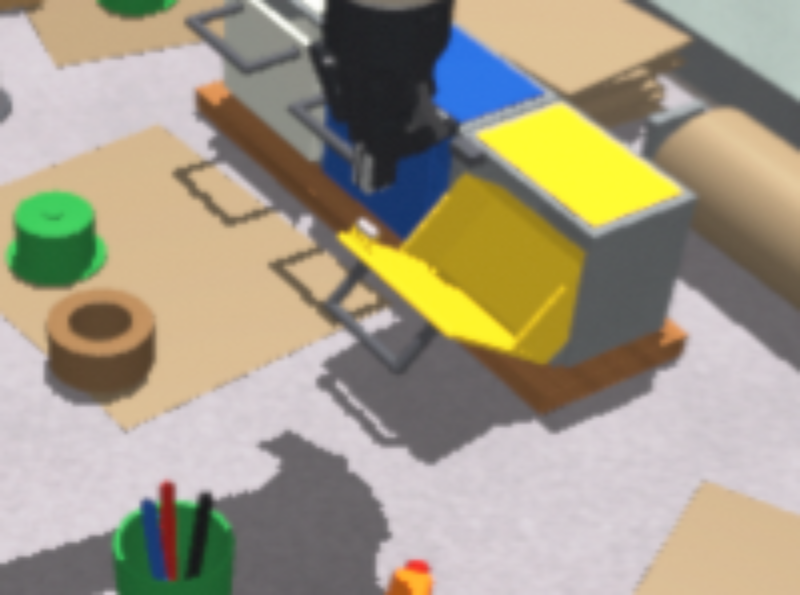

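The bin is fully open (side crop). In the wrist view the cutter is at (279,182), aligned with the tool and with its button forward.

Call:
move_arm(series=[[60,[-1,-2,45],0.5],[60,[0,0,45],0],[60,[0,0,45],0],[60,[0,0,35],0],[60,[0,0,23],0]])

```text
t: 6.65
position: [0.4126, -0.3359, 0.003]
tool_rot: [-3.139, 0.0, 0.734]
wrist_force: [0.6, -0.7, -0.2]
finger_gap: 0.0598
grip_force: 0.0
```

Call:
move_arm(series=[[60,[0,0,0],0],[0,[0,0,0],0],[0,[0,0,0],0],[0,[0,0,0],0],[0,[0,0,0],0]], force=70)

```text
t: 7.15
position: [0.4136, -0.3383, 0.0071]
tool_rot: [3.139, -0.0, 0.733]
wrist_force: [2.4, 3.4, 7.7]
finger_gap: 0.0245
grip_force: 69.7
```

Run:
```python
from h import *
plan([(.415,-.337,.18,42),(.51,-.02,.2,65),(.446,.225,.15,90),(.446,.225,.024,90)],0)
```

```text
[[0,[0,0,-35],np.float64(0.0)],[0,[1,0,-34],np.float64(0.0)],[0,[0,0,-35],np.float64(0.0)],[0,[1,0,-34],np.float64(0.0)],[0,[0,0,-35],np.float64(0.0)]]
[[0,[31,-19,-2],np.float64(-2.6)],[0,[33,-18,-2],np.float64(-2.5)],[0,[33,-16,-3],np.float64(-2.6)],[0,[33,-15,-2],np.float64(-2.5)],[0,[35,-13,-2],np.float64(-2.6)]]
[[0,[34,-12,-2],np.float64(-2.5)],[0,[36,-10,-3],np.float64(-2.6)],[0,[36,-8,-2],np.float64(-2.5)],[0,[36,-7,-2],np.float64(-2.6)],[0,[28,-23,7],np.float64(-3.6)]]
[[0,[29,-21,7],np.float64(-3.5)],[0,[31,-20,7],np.float64(-3.6)],[0,[31,-18,8],np.float64(-3.6)],[0,[33,-15,7],np.float64(-3.6)],[0,[33,-14,7],np.float64(-3.5)]]
[[0,[35,-11,7],np.float64(-3.6)],[0,[0,0,32],np.float64(0.0)],[0,[0,0,31],np.float64(0.0)],[0,[0,0,32],np.float64(0.0)],[0,[0,0,31],np.float64(0.0)]]
end [446. 225.  24.] 90.0
```

Call:
move_arm(series=[[0,[0,0,-35],0],[0,[1,0,-34],0],[0,[0,0,-35],0],[0,[1,0,-34],0],[0,[0,0,-35],0]])

```text
t: 7.65
position: [0.4142, -0.3365, 0.1812]
tool_rot: [3.14, -0.0, 0.733]
wrist_force: [1.1, -1.2, -2.1]
finger_gap: 0.0247
grip_force: 69.5
```

Call:
move_arm(series=[[0,[31,-19,-2],-2.6],[0,[33,-18,-2],-2.5],[0,[33,-16,-3],-2.6],[0,[33,-15,-2],-2.5],[0,[35,-13,-2],-2.6]])

```text
t: 8.15
position: [0.4674, -0.1588, 0.1908]
tool_rot: [3.139, -0.0, 0.958]
wrist_force: [0.4, -0.8, -1.4]
finger_gap: 0.0248
grip_force: 69.6
```

Call:
move_arm(series=[[0,[34,-12,-2],-2.5],[0,[36,-10,-3],-2.6],[0,[36,-8,-2],-2.5],[0,[36,-7,-2],-2.6],[0,[28,-23,7],-3.6]])

```text
t: 8.65
position: [0.5034, 0.0173, 0.1936]
tool_rot: [3.136, -0.002, 1.199]
wrist_force: [1.5, 1.1, -2.1]
finger_gap: 0.0249
grip_force: 69.6
```

Call:
move_arm(series=[[0,[29,-21,7],-3.5],[0,[31,-20,7],-3.6],[0,[31,-18,8],-3.6],[0,[33,-15,7],-3.6],[0,[33,-14,7],-3.5]])

```text
t: 9.15
position: [0.4535, 0.1917, 0.1564]
tool_rot: [3.14, -0.001, 1.511]
wrist_force: [0.7, 0.1, -2.2]
finger_gap: 0.0247
grip_force: 69.5
```

Call:
move_arm(series=[[0,[35,-11,7],-3.6],[0,[0,0,25],0],[0,[0,0,25],0],[0,[0,0,0],0],[0,[0,0,0],0]])

```text
t: 9.65
position: [0.445, 0.2258, 0.0993]
tool_rot: [3.141, -0.0, 1.571]
wrist_force: [1.2, 0.4, -1.7]
finger_gap: 0.0248
grip_force: 69.4
```

Run:
```python
from h import *
c=grab("wrist"); P=cloud(c); f=c["frame"]; hsv=cv2.cvtColor(f,cv2.COLOR_BGR2HSV)
s=robot.state(); print(s["position"],s["tool_rot"],s["finger_gap"])
for nm,lo,hi in [("red",(0,150,60),(5,255,255)),("orange",(6,150,60),(20,255,255))]:
    m=cv2.inRange(hsv,lo,hi)>0; q=P[m]; q=q[(q[:,2]<.15)&(abs(q[:,0]-.446)<.1)&(abs(q[:,1]-.225)<.09)&(q[:,2]>.05)]
    if len(q): print(nm,len(q),np.round(np.percentile(q,[2,50,98],axis=0),3).tolist())
q=P[(P[...,2]>.042)&(P[...,2]<.058)&(abs(P[...,0]-.446)<.06)&(abs(P[...,1]-.342)<.06)]
print(len(q),cv2.minEnclosingCircle((q[:,:2]*1000).astype(np.float32)))
cv2.imwrite("pics/w4.png",f)
```

```text
[0.4455833  0.22585033 0.09970119] [ 3.14024937e+00 -5.70464493e-04  1.57065568e+00] 0.024331574645097987
red 1339 [[0.438, 0.27, 0.108], [0.445, 0.278, 0.113], [0.452, 0.284, 0.115]]
orange 9570 [[0.433, 0.191, 0.116], [0.445, 0.241, 0.121], [0.457, 0.27, 0.123]]
8054 ((448.2266540527344, 343.05230712890625), 29.934566497802734)
```

View pics/w4.png

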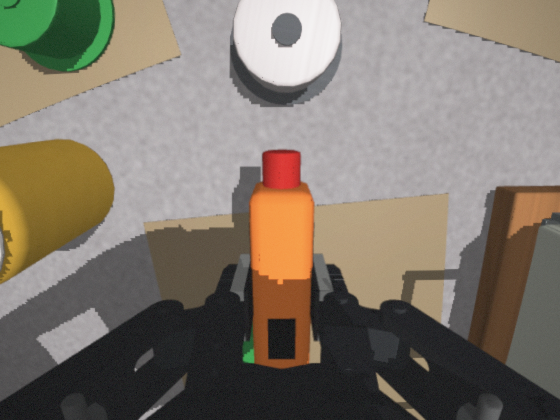

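The cutter is held straight, with its button at (281,168) facing the post at (287,40).

Call:
move_arm(series=[[0,[0,2,30],0],[0,[0,0,30],0],[0,[0,0,15],0],[0,[12,0,0],0],[0,[10,0,0],0]])

```text
t: 10.2
position: [0.448, 0.2487, 0.0246]
tool_rot: [3.14, -0.001, 1.57]
wrist_force: [0.5, 0.0, -1.0]
finger_gap: 0.0245
grip_force: 69.5
```

Call:
move_arm(series=[[0,[4,0,0],0],[0,[3,0,0],0],[0,[3,0,0],0],[0,[2,0,0],0],[0,[0,0,0],0]])

```text
t: 10.7
position: [0.4472, 0.26, 0.0239]
tool_rot: [3.141, -0.0, 1.571]
wrist_force: [-0.2, -0.1, -1.7]
finger_gap: 0.0248
grip_force: 69.6
```

Call:
move_arm(series=[[0,[2,0,0],0],[0,[0,0,0],0]])

```text
t: 10.9
position: [0.447, 0.2618, 0.0235]
tool_rot: [3.141, -0.0, 1.571]
wrist_force: [-0.7, -0.9, -1.3]
finger_gap: 0.0249
grip_force: 69.8
```

Run:
```python
from h import *
c=grab("wrist"); f=c["frame"]; P=cloud(c); hsv=cv2.cvtColor(f,cv2.COLOR_BGR2HSV)
m=(cv2.inRange(hsv,(0,150,60),(5,255,255))>0); m[:,:240]=0; m[:,330:]=0; q=P[m]; print(np.percentile(q,[2,50,98],axis=0).round(3).tolist(), robot.state()["wrist_force"])
cv2.imwrite("pics/w5.png",cv2.resize(f[60:260,180:380],None,fx=3,fy=3))
```

```text
[[nan, nan, nan], [nan, nan, nan], [nan, nan, nan]] [ 0.17736069 -0.15131378 -1.66413567]
```

View pics/w5.png

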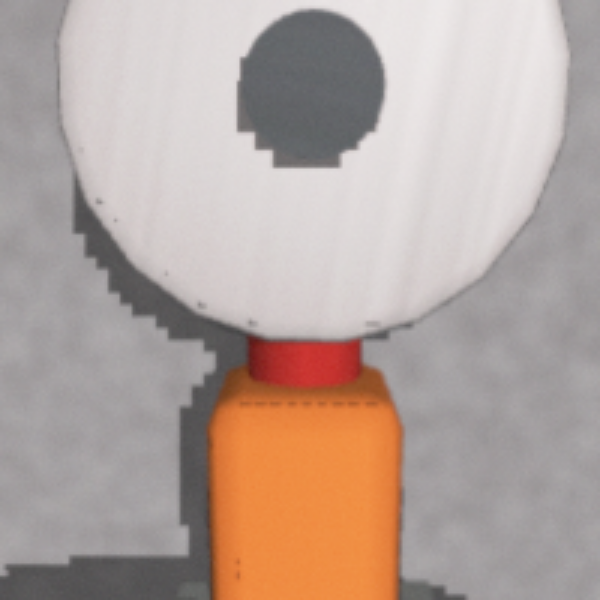

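Call:
move_arm(series=[[0,[3,0,0],0]])

```text
t: 11.05
position: [0.4465, 0.2636, 0.0232]
tool_rot: [-3.14, 0.001, 1.571]
wrist_force: [12.6, -46.4, 7.4]
finger_gap: 0.0245
grip_force: 70.9
```

Call:
move_arm(series=[[0,[3,0,0],0]])

```text
t: 11.15
position: [0.446, 0.2641, 0.0231]
tool_rot: [-3.139, 0.005, 1.572]
wrist_force: [22.3, -81.5, 15.7]
finger_gap: 0.0251
grip_force: 72.2
```

Call:
move_arm(series=[[0,[2,0,0],0]])

```text
t: 11.25
position: [0.445, 0.2646, 0.0229]
tool_rot: [-3.136, 0.006, 1.572]
wrist_force: [17.6, -82.8, 18.6]
finger_gap: 0.0246
grip_force: 76.5
```

Call:
move_arm(series=[[0,[-10,0,0],0],[0,[-15,0,0],0],[0,[-5,0,-30],0],[0,[0,0,-40],0],[0,[0,0,0],0]])

```text
t: 11.75
position: [0.449, 0.2403, 0.097]
tool_rot: [3.136, -0.003, 1.571]
wrist_force: [-0.3, 0.1, -2.1]
finger_gap: 0.025
grip_force: 70.6
```

Run:
```python
from h import *
c=grab("wrist"); P=cloud(c); f=c["frame"]; hsv=cv2.cvtColor(f,cv2.COLOR_BGR2HSV)
s=robot.state(); print(s["position"],s["tool_rot"],s["finger_gap"])
for nm,lo,hi in [("red",(0,150,60),(5,255,255)),("orange",(6,150,60),(20,255,255))]:
    m=cv2.inRange(hsv,lo,hi)>0; q=P[m]; q=q[(q[:,2]<.15)&(abs(q[:,0]-.446)<.1)&(abs(q[:,1]-.235)<.09)&(q[:,2]>.05)]
    if len(q): print(nm,len(q),np.round(np.percentile(q,[2,50,98],axis=0),3).tolist())
plan([(.47,.17,.2,90),(.54,0,.24,91),(.592,-.130,.23,91.3)],0)
```

```text
[0.44835823 0.24013593 0.09532496] [ 3.13773264e+00 -1.95140983e-03  1.57092474e+00] 0.024923022928862074
red 623 [[0.443, 0.284, 0.105], [0.45, 0.288, 0.111], [0.457, 0.29, 0.113]]
orange 9483 [[0.437, 0.206, 0.114], [0.449, 0.255, 0.119], [0.461, 0.284, 0.121]]
[[0,[-18,5,-26],np.float64(0.0)],[0,[-17,6,-26],np.float64(0.0)],[0,[-18,5,-27],np.float64(0.0)],[0,[-17,6,-26],np.float64(0.0)],[0,[-34,14,-8],np.float64(-0.2)]]
[[0,[-34,14,-8],np.float64(-0.2)],[0,[-34,13,-8],np.float64(-0.2)],[0,[-34,14,-8],np.float64(-0.2)],[0,[-35,13,-8],np.float64(-0.2)],[0,[-33,13,3],np.float64(-0.1)]]
[[0,[-32,12,2],np.float64(-0.0)],[0,[-33,12,3],np.float64(-0.1)],[0,[-33,13,2],np.float64(-0.1)]]
end [ 592. -130.  230.] 91.3
```

Red now sticks out only about 6 mm, so the button is fully in. Next I carry the cutter to the bin.

Call:
move_arm(series=[[0,[-18,5,-26],0],[0,[-17,6,-26],0],[0,[-18,5,-27],0],[0,[-17,6,-26],0],[0,[-34,14,-8],-0.2]])

```text
t: 12.3
position: [0.4833, 0.1361, 0.2077]
tool_rot: [3.14, -0.001, 1.576]
wrist_force: [-0.1, -0.4, -2.1]
finger_gap: 0.0245
grip_force: 70.5
```

Call:
move_arm(series=[[0,[-34,14,-8],-0.2],[0,[-34,13,-8],-0.2],[0,[-34,14,-8],-0.2],[0,[-35,13,-8],-0.2],[0,[-33,13,3],-0.1]])

```text
t: 12.8
position: [0.5525, -0.0352, 0.2353]
tool_rot: [3.141, -0.0, 1.59]
wrist_force: [0.7, 0.3, -1.4]
finger_gap: 0.0248
grip_force: 70.5
```

Call:
move_arm(series=[[0,[-32,12,2],0],[0,[-33,12,3],-0.1],[0,[-33,13,2],-0.1],[0,[0,0,0],0],[0,[0,0,0],0]])

```text
t: 13.3
position: [0.5902, -0.1313, 0.2266]
tool_rot: [-3.139, -0.001, 1.592]
wrist_force: [-0.5, 0.5, -1.0]
finger_gap: 0.0247
grip_force: 70.5
```

Run:
```python
from h import *
s=robot.state(); print(s["position"],s["tool_rot"],s["wrist_force"])
for n in ["wrist","side"]:
    c=grab(n); P=cloud(c); hsv=cv2.cvtColor(c["frame"],cv2.COLOR_BGR2HSV)
    m=cv2.inRange(hsv,(20,110,30),(36,255,255))>0; q=P[m]; q=q[(q[:,2]>.03)&(q[:,1]<-.03)&(q[:,1]>-.23)&(q[:,0]>.5)]
    a=q[q[:,0]<.60]; print(n,len(a),"panel x,y,z pct",np.percentile(a,[1,50,99],axis=0).round(3).tolist())
    if len(a)>30:
        M=np.c_[a[:,0],np.ones(len(a))]; print("slope z/x",np.linalg.lstsq(M,a[:,2],rcond=None)[0])
```

```text
[ 0.59015273 -0.13127972  0.22664515] [-3.13944403e+00 -9.05876022e-04  1.59244815e+00] [-0.45721527  0.51792168 -1.01923353]
wrist 6432 panel x,y,z pct [[0.539, -0.185, 0.063], [0.558, -0.101, 0.092], [0.599, -0.063, 0.112]]
slope z/x [-0.59660573  0.42577882]
side 481 panel x,y,z pct [[0.537, -0.192, 0.061], [0.564, -0.131, 0.087], [0.6, -0.065, 0.109]]
slope z/x [-0.65472946  0.4568347 ]
```

Call:
move_arm(series=[[0,[0,2,35],0],[0,[0,0,35],0],[0,[0,0,30],0],[0,[0,0,20],0],[0,[0,0,6],0]])

```text
t: 13.9
position: [0.5912, -0.1293, 0.1001]
tool_rot: [-3.138, -0.001, 1.595]
wrist_force: [-0.1, 0.5, -0.9]
finger_gap: 0.0247
grip_force: 70.5
```

Call:
move_arm(series=[[0,[0,0,0],0],[40,[0,0,0],0],[40,[0,0,0],0],[40,[0,0,0],0],[40,[0,0,0],0]])

```text
t: 14.4
position: [0.5932, -0.1308, 0.1031]
tool_rot: [3.14, 0.0, 1.594]
wrist_force: [0.3, 0.2, 0.2]
finger_gap: 0.0401
grip_force: 0.0
```

Call:
move_arm(series=[[40,[0,0,-15],0],[40,[0,0,-30],0],[40,[0,-10,-40],0],[20,[0,-35,-30],0],[0,[0,-45,0],0]])

```text
t: 14.9
position: [0.5052, -0.1336, 0.222]
tool_rot: [3.134, 0.003, 1.594]
wrist_force: [-0.6, -1.2, -0.9]
finger_gap: 0.0118
grip_force: 0.0
```

Run:
```python
from h import *
c=grab("scene"); d=grab("side")
a=cv2.resize(c["frame"][180:300,300:400],(400,480)); b=cv2.resize(d["frame"][150:270,300:400],(400,480))
cv2.imwrite("pics/s6.png",np.hstack([a,b]))
for k in (c,d):
    P=cloud(k); m=cv2.inRange(cv2.cvtColor(k["frame"],cv2.COLOR_BGR2HSV),(0,140,50),(17,255,255))>0
    q=P[m]; q=q[(q[:,0]>.5)&(q[:,0]<.7)&(q[:,1]<-.06)&(q[:,1]>-.2)&(q[:,2]>.036)]
    if len(q): print(len(q),np.percentile(q,[2,50,98],axis=0).round(3).tolist())
print(robot.state()["position"])
```

```text
251 [[0.614, -0.169, 0.059], [0.627, -0.129, 0.069], [0.643, -0.094, 0.078]]
272 [[0.613, -0.172, 0.054], [0.622, -0.132, 0.066], [0.643, -0.09, 0.075]]
[ 0.49790156 -0.13226661  0.21893245]
```

View pics/s6.png

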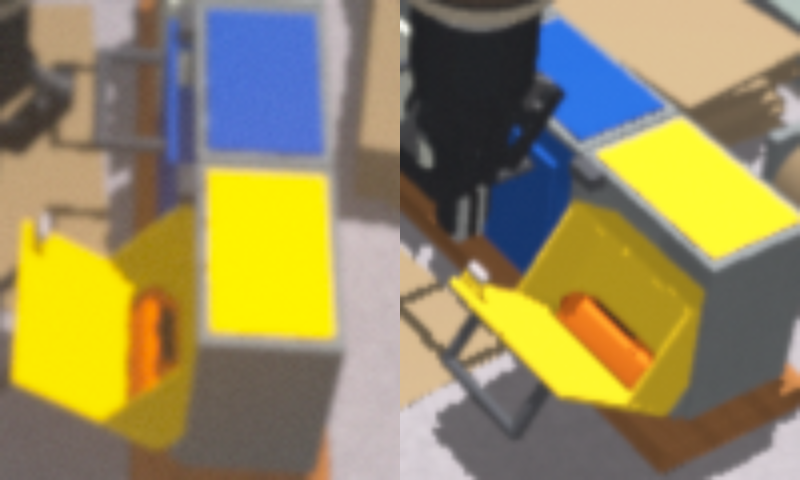

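The cutter lies along the trough, at (150,345) in the left half and (605,340) in the right. Next I turn the shut fingers by 90° and push the panel's top edge along its arc.

Call:
move_arm(series=[[0,[0,0,0],8.2],[0,[0,0,0],8.2],[0,[0,0,0],8.2],[0,[0,0,0],8.2],[0,[0,0,0],8.2]])

```text
t: 15.5
position: [0.503, -0.1329, 0.2183]
tool_rot: [3.141, -0.0, 0.872]
wrist_force: [-0.0, 0.2, 0.2]
finger_gap: 0.0001
grip_force: 0.0
```

Call:
move_arm(series=[[0,[0,0,0],8.2],[0,[0,0,0],8.2],[0,[0,0,0],8.2],[0,[0,0,0],8.2],[0,[0,0,0],8.2]])

```text
t: 16.0
position: [0.503, -0.1328, 0.2183]
tool_rot: [3.141, -0.001, 0.157]
wrist_force: [0.5, 0.1, 0.5]
finger_gap: -0.0001
grip_force: 0.0
```

Call:
move_arm(series=[[0,[0,0,0],8.2],[0,[0,0,0],0],[0,[0,0,0],0]])

```text
t: 16.3
position: [0.503, -0.1328, 0.2179]
tool_rot: [3.141, -0.001, 0.024]
wrist_force: [0.7, -0.3, -1.2]
finger_gap: -0.0
grip_force: 0.0
```

Call:
move_arm(series=[[0,[-5,0,40],0],[0,[0,0,40],0],[0,[0,0,35],0],[0,[0,0,23],0],[0,[0,0,0],0]])

```text
t: 16.8
position: [0.4961, -0.1323, 0.077]
tool_rot: [-3.14, 0.004, 0.023]
wrist_force: [-0.5, -0.6, 0.1]
finger_gap: 0.0001
grip_force: 0.0
```

Call:
move_arm(series=[[0,[10,0,0],0],[0,[9,0,-1],0],[0,[5,0,-4],0],[0,[5,0,-6],0],[0,[5,0,-7],0]])

```text
t: 17.3
position: [0.5323, -0.1321, 0.0984]
tool_rot: [3.141, -0.0, 0.02]
wrist_force: [-0.9, -0.2, -0.7]
finger_gap: 0.0002
grip_force: 0.5
```

Call:
move_arm(series=[[0,[6,0,-4],0],[0,[6,0,-4],0],[0,[6,0,-5],0],[0,[6,0,-5],0],[0,[6,0,-5],0]])

```text
t: 17.8
position: [0.5623, -0.1316, 0.1211]
tool_rot: [3.142, -0.0, 0.02]
wrist_force: [-0.3, -0.1, -0.3]
finger_gap: 0.0004
grip_force: 0.3
```

Call:
move_arm(series=[[0,[6,0,-4],0],[0,[6,0,-4],0],[0,[6,0,-3],0],[0,[6,0,0],0],[0,[6,0,0],0]])

```text
t: 18.3
position: [0.5923, -0.131, 0.1313]
tool_rot: [3.142, -0.0, 0.019]
wrist_force: [-0.1, 0.1, 0.5]
finger_gap: 0.0002
grip_force: 0.1
```

Run:
```python
from h import *
c=grab("scene"); d=grab("side")
a=cv2.resize(c["frame"][180:300,300:400],(400,480)); b=cv2.resize(d["frame"][150:270,300:400],(400,480))
cv2.imwrite("pics/s7.png",np.hstack([a,b])); print(robot.state()["position"])
```

```text
[ 0.59261423 -0.1310363   0.13108654]
```

View pics/s7.png

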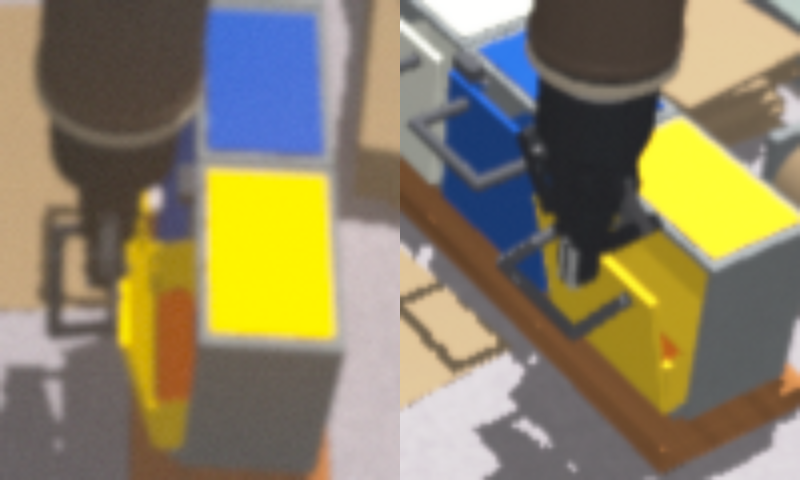

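The finger is inside the handle gap, at about (575,265) in the right half, and the bin is nearly closed with the cutter inside. I keep pushing.

Call:
move_arm(series=[[0,[5,0,0],0],[0,[5,0,0],0],[0,[5,0,0],0],[0,[5,0,0],0],[0,[4,0,0],0]])

```text
t: 18.9
position: [0.6144, -0.1304, 0.1311]
tool_rot: [-3.141, 0.003, 0.02]
wrist_force: [-2.4, 0.9, 2.5]
finger_gap: -0.0
grip_force: 1.8
```

Call:
move_arm(series=[[0,[4,0,0],0],[0,[2,0,0],0],[0,[0,0,0],0]])

```text
t: 19.2
position: [0.6215, -0.1304, 0.1312]
tool_rot: [-3.142, 0.001, 0.02]
wrist_force: [-4.7, -1.0, 2.2]
finger_gap: 0.0001
grip_force: 2.2
```

Call:
move_arm(series=[[0,[2,0,0],0],[0,[1,0,0],0]])

```text
t: 19.4
position: [0.6218, -0.1304, 0.1311]
tool_rot: [-3.141, 0.006, 0.02]
wrist_force: [-25.6, -2.7, 19.1]
finger_gap: -0.0003
grip_force: 12.8
```

Call:
move_arm(series=[[0,[2,0,0],0],[0,[0,0,0],0]])

```text
t: 19.6
position: [0.6219, -0.1303, 0.131]
tool_rot: [-3.141, 0.009, 0.02]
wrist_force: [-33.1, -3.6, 24.7]
finger_gap: 0.0002
grip_force: 16.7
```

Call:
move_arm(series=[[0,[-8,0,0],0],[0,[-6,0,0],0],[0,[0,0,-25],0],[0,[0,0,-35],0],[0,[0,0,-35],0]])

```text
t: 20.1
position: [0.6127, -0.1305, 0.2271]
tool_rot: [-3.141, 0.0, 0.019]
wrist_force: [-0.3, 0.5, 0.9]
finger_gap: 0.0001
grip_force: 0.0
```

Call:
move_arm(series=[[0,[-40,0,-10],0],[0,[-45,20,0],0],[0,[-20,40,0],0],[0,[-10,40,0],0],[0,[0,0,0],0]])

```text
t: 20.6
position: [0.499, -0.2368, 0.2368]
tool_rot: [3.14, -0.002, 0.016]
wrist_force: [0.4, 0.8, 0.1]
finger_gap: -0.0
grip_force: 0.0
```

Run:
```python
from h import *
for n in ["scene","side"]:
    c=grab(n); P=cloud(c); hsv=cv2.cvtColor(c["frame"],cv2.COLOR_BGR2HSV)
    for nm,lo,hi,y0 in [("yellow",(20,110,30),(36,255,255),-.128),("blue",(100,110,30),(125,255,255),.015)]:
        q=P[cv2.inRange(hsv,lo,hi)>0]; q=q[(abs(q[:,1]-y0)<.06)&(q[:,0]>.5)&(q[:,0]<.66)&(q[:,2]>.035)&(q[:,2]<.158)]
        if len(q)>20: 
            t=q[(q[:,2]>.13)&(q[:,2]<.15)]; b=q[q[:,2]<.08]; print(n,nm,len(q),"top x",np.median(t[:,0]).round(4),"bot x",np.median(b[:,0]).round(4) if len(b) else None)
s=robot.state(); print(s["position"],s["t"])
b=cv2.resize(c["frame"][100:340,160:460],(750,600)); cv2.imwrite("pics/s8.png",b)
```

```text
scene yellow 195 top x 0.6313 bot x 0.6318
scene blue 80 top x 0.6289 bot x 0.6432
side yellow 552 top x 0.6328 bot x 0.633
side blue 495 top x 0.6299 bot x 0.6306
[ 0.49969735 -0.23370785  0.23638806] 20.7
```

View pics/s8.png

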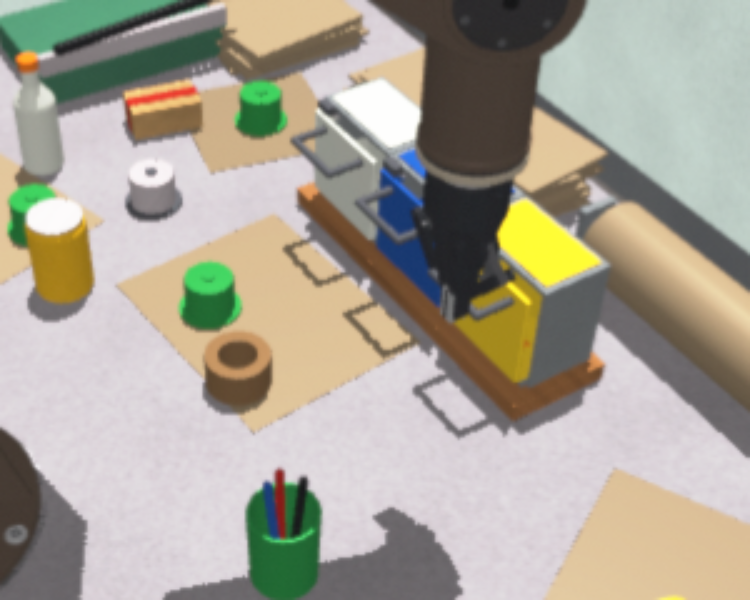

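The yellow panel stands vertical (top and bottom x both 0.632 m), so the bin is latched. Nothing else has moved and the gripper is clear, so I hand in.

```bash
python3 -c "
from bench import robot
print(robot.hand_in())"
```

```text
the job is handed in; nothing more can be done
None
```

I handed the job in at about 21 s: the cutter is locked and inside the yellow bin, which is latched shut, and in the last camera views the other bins and bystanders looked unmoved; `hand_in()` returned no verdict.

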